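# Thread the axle back through the forming roller

## Robot

A 6-joint arm with a two-finger parallel gripper is mounted at the origin on the work surface. World frame = base frame: x ahead of the robot, y to its left, z up, the work surface at z = 0. Lengths are in m, angles in rad, forces in N, time in s.
With the tool pointing down it reaches from about 0.4 to 0.825 m from the base axis. Payload 7 kg.
Tool frame: the origin (TCP) lies at the very end of the fingers, on their centre line; the grasp point (between the pads) lies 19 mm behind it; x points along the fingers, y is the direction in which the jaws open and shut, and the axes are right-handed (so a half turn about x gives the same grasp; the last joint's range is limited). The gripper opens to 85 mm and grips with 20 to 120 N. Pads are 22 mm wide; open, the fingers measure 114 mm over their backs; the gripper's body (76 mm by 85 mm) begins 54 mm behind the grasp point. The pads swing forward as they close: fully open they stand 13 mm farther back than shut.
Start: joints at [0.288, 0.359, 0.012, 0, -1.224, -0.288], TCP at [0.675, -0, 0.231] pointing down, gripper open.
Joint ranges: [-3.07, 3.07], [-1.43, 2.12], [-1.02, 1.25], [-3.03, 1.67], [-3.05, -0], [-3.03, 3.03]. Speed limits (rad/s): [2.39, 2.39, 3.01, 3.14, 3.14, 3.14].

## Interface

Orientations are given as a unit quaternion [x, y, z, w].
In Python, from station import manip gives the robot as it stands.
- The arm moves only by the shell command python3 -m pendant 'ROWS' [FORCE]. ROWS is a JSON object of lists of equal length, an entry for each row: "offset": the shift along the tool's x, y, z in m, a list of three; "rot": the turn, a rotation vector about the tool's x, y, z in rad, a list of three; "hand": the gripper's target within -1 to 1 (shut at 1, half-way at 0, fully open at -1). A call has 1 to 20 rows; each row is the pose to reach, as a shift and turn from the pose commanded when the call began, along the tool's axes at that moment; what a row does not reach only later rows make up. A row lasts 1/12 s, in which the tool goes at most 41.7 mm and 7.16 degrees, less where a joint would pass 70% of its speed; a pose out of reach is approached as far as the arm can. A call with a gripper value outside its range is refused whole. The fingers move at their own pace and stop on an object; FORCE is the grip in N (left out, the last holds). Time passes only in rows, so rows that repeat a pose let the fingers close. It gives the time, the measured TCP pose, the force and the opening at its end, in the units of the state.
- manip.read_state(): the state, without advancing time (a new reading comes with each control period).
- manip.capture(name): name is "scene" or "side" or "wrist"; returns the picture (480x640x3 uint8, red, green, blue); there is no depth.
- manip.calibration(name): a dict with "fx", "fy", "cx", "cy" (pixels), "world_from_camera" (4x4, takes a point from camera to world coordinates); the wrist camera has in their place "mount" (4x4, takes a point from camera to tool coordinates, whose origin is the TCP and whose axes are the tool frame's). Camera axes: x right, y up, looking along -z (the intrinsics and any distortion apply to the point x, -y, -z); pixel columns grow to the right and rows downward; lengths in m; the calibration is good to about 2 mm. A picture is of the moment at which its call begins: read the wrist's pose just before it. calibration takes no time and is no camera call.
- manip.close_job(): hands the job in, once; it reports no verdict.
The state is a dict: "time": time; "joints": joint angles; "dq": joint speeds; "tau": joint torques, N m; "tcp_pos": TCP position; "tcp_rot": TCP orientation; "contact_force": force on the tool from outside, world axes, zero at the start; "wrist_torque": the same for the moment, N m; "opening": finger opening in m.
Only numpy, scipy, OpenCV 4.12 (cv2) and the standard library are available. Lean on these libraries where they do the work, as an engineer would, in place of code of your own. Each camera call takes 0.05 s, during which the arm holds its last target. There are 200 camera calls.

## Task

Take the wooden-knobbed metal axle off its cradle and thread it through the first post, the roller and the second post of the roller stand, from the side facing the cradle, until the knob rests fully home against the first post; then let go of it. The posts have been left somewhere along their cross-slide, off its zero mark, so feel for the hole and ease the axle in: never press it on the stand harder than about 20 N, and leave everything else on the bench where it is.

Things in the scene. Friction and masses are not known exactly. Their poses are not given: they have to be found in the camera images.
- axle: Plain aluminium shaft, 12 mm diameter, 160 mm long, tip bevelled 1 mm, with a brown wooden cylindrical knob (28 mm diameter, 40 mm long) on one end; 55 to 100 g in all. Origin on the centre line at the shoulder where the shaft leaves the knob; x runs along the shaft to the tip (x = +160 mm); the knob covers x = -40 to 0. It starts lying level, centre line 48 mm above the table.
- axle_tip (a point): Centre of the free end of the axle's shaft.
- cradle: Fixed plywood board, 150 x 50 x 12 mm, with two wooden V saddles (16 mm long, 40 mm wide, tops 60 mm above the table) at x = -50 and +50 mm that carry the shaft. Origin under the board's centre, x along the axle from knob to tip; the axle's shoulder lies at x = -75 mm, so the knob hangs free beyond the saddles.
- stand: Fixed foot of the roller stand, 150 x 110 x 12 mm (y = -38 to +72); origin on the table, x = the way the axle goes in, z up. Its cross-slide (along y) carries two light wooden posts (20 mm thick along x, 56 mm wide, tops 110 mm high): first post x = -60 (entry face) to -40, second +40 to +60 mm; between them a brown wooden roller, 44 mm diameter, bore 20 mm, x = -33 to +33.
- zero_mark (a point): Point fixed to the foot (x = -60, y = 0, 85 mm high): where the mouth of the first hole would be with the cross-slide at zero. The real holes (14 mm, 1 mm bevel on the entry side; both and the roller's bore in one level line along x, 85 mm high) lie 4 to 30 mm from it towards the stand's +y: how far is not measured.
- home_mark (a point): Where the tip would stand, fully home, with the cross-slide at zero (really 4 to 30 mm towards +y): 40 mm beyond the second post, the knob's shoulder against the first post's entry face. Feel: the cross-slide creeps sideways only above about 12 N; along x the posts are sprung, giving 1 mm for each 3 N, at most 8 mm, and spring back.
- mould: Bystander: arched wooden mould, 160 x 100 mm, about 40 mm high, with grey clay strips on it; origin under its centre.
- clay_a: Bystander: grey clay piece, 34 x 24 x 18 mm; origin under its centre.
- clay_b: Bystander: grey clay piece, 30 x 26 x 16 mm; origin under its centre.
- tub: Bystander: white plastic tub, 116 mm across, 80 mm high; origin under its centre.
- mallet: Bystander: hammer lying on the table; origin under its middle.
- dowel: Bystander: plain wooden dowel without a knob, 11 mm in diameter, 150 mm long, lying on the table; origin under its middle.
- jar: Bystander: glass jar, 64 mm across, 85 mm high; origin under its centre.
There are look-alikes about, which are no part of the job. What is meant by the axle is not orange, and is the smaller of those in its own colour.

How it is judged:
By the outcome, as a careful person would: the job done as asked, in the order asked, and still so for the second after the job is handed in, with the robot touching nothing.
It also fails if it takes over 64 s, if anything falls off the work surface, if the arm or the gripper's body presses on something with over 40 N, if the wrist force passes 120 N, or if a joint passes its speed limit or range.

## Working session

There is one attempt and no reset: what is moved stays moved. The work goes in short steps, Python scripts to look and compute and a shell command to move; the robot and the scene stay as the last step left them, time stands still between calls to the robot, and variables do not carry over. Pictures are saved under pics/ and viewed, about 8 in all and at most 12, crops included, and the job is handed in when it is done.

```bash
mkdir -p pics; ls
python3 - <<'E'
from station import manip
import cv2,json
s=manip.read_state(); print({k:(v if isinstance(v,(int,float)) else [round(float(x),4) for x in v]) for k,v in s.items()})
for n in("scene","side"):
    im=manip.capture(n); cv2.imwrite(f"pics/{n}0.png",im[:,:,::-1])
    print(n,manip.calibration(n))
print(manip.calibration("wrist"))
E
```

```text
pics
{'time': 0.0, 'joints': [0.2881, 0.3594, 0.011, -0.0003, -1.2241, -0.2881], 'dq': [0.0008, 0.0008, 0.0007, -0.0009, -0.0007, 0.0002], 'tau': [0.0003, -58.3324, 29.3423, 6.9366, -0.006, -0.0], 'tcp_pos': [0.6745, -0.0, 0.2304], 'tcp_rot': [-0.4996, 0.5005, 0.5004, 0.4996], 'contact_force': [-0.4143, 0.4817, -0.0373], 'wrist_torque': [-0.0115, 0.0094, 0.0224], 'opening': 0.08560779103221322}
scene {'fx': 500.699666522523, 'fy': 500.699666522523, 'cx': 326.3390664600777, 'cy': 232.0225868717083, 'world_from_camera': array([[-0.45825596, -0.72794496,  0.50999765,  1.25248076],
       [ 0.88866807, -0.38586598,  0.24774281,  0.47979958],
       [ 0.01644762,  0.56674825,  0.82372683,  1.20759657],
       [ 0.        ,  0.        ,  0.        ,  1.        ]])}
side {'fx': 605.7121958996194, 'fy': 605.7121958996194, 'cx': 320.73350495732194, 'cy': 234.63054640807448, 'world_from_camera': array([[-0.94882904,  0.21432124, -0.23192639,  0.27077405],
       [-0.31571347, -0.62760925,  0.7116401 ,  1.08850338],
       [ 0.00696044,  0.74844708,  0.66315799,  0.97393637],
       [ 0.        ,  0.        ,  0.        ,  1.        ]])}
{'fx': 425.52663521335563, 'fy': 425.52663521335563, 'cx': 317.8938829682264, 'cy': 236.50894856545608, 'mount': array([[ 1.13429879e-03,  2.58296985e-01, -9.66064895e-01,
        -1.42329545e-01],
       [ 9.99998235e-01,  1.15404212e-03,  1.48269789e-03,
         7.96436585e-04],
       [ 1.49785597e-03, -9.66064871e-01, -2.58295220e-01,
        -6.67691016e-02],
       [ 0.00000000e+00,  0.00000000e+00,  0.00000000e+00,
         1.00000000e+00]])}
```

View pics/scene0.png

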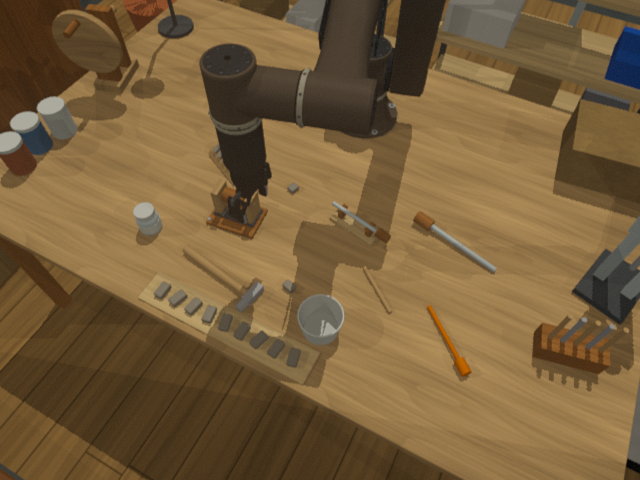

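View pics/side0.png

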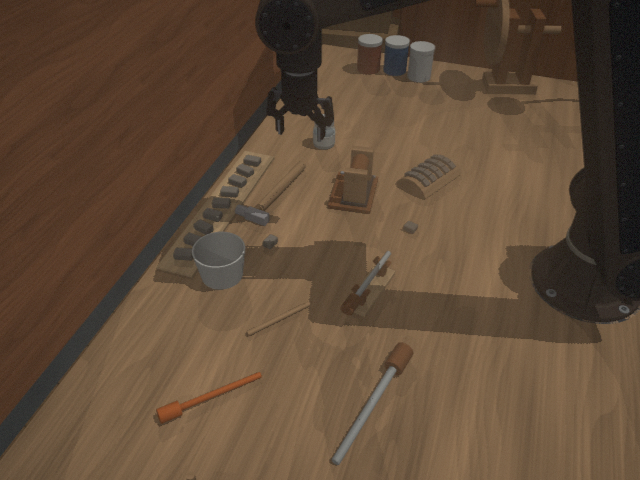

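Scene view, what could be taken for the axle:
- The small brown-knobbed axle on the cradle, tip about (335,205), knob about (382,236).
- A larger brown-knobbed shaft at (455,243).
- An orange one at (449,342).
- The dowel at (377,288) and the mallet at (225,278).

I choose the small brown one on the cradle. The stand is at (238,212) in scene and (355,185) in side. Next is a close crop to check.

Run:
```python
import cv2,numpy as np
a=cv2.imread("pics/scene0.png")[165:265,200:400]; b=cv2.imread("pics/side0.png")
a=cv2.resize(a,None,fx=4,fy=4,interpolation=cv2.INTER_CUBIC)
cv2.imwrite("pics/c1.png",a)
b1=cv2.resize(b[135:225,315:395],None,fx=5,fy=5,interpolation=cv2.INTER_CUBIC)
b2=cv2.resize(b[240:330,330:410],None,fx=5,fy=5,interpolation=cv2.INTER_CUBIC)
b=np.clip(np.hstack([b1,b2])*1.6,0,255).astype(np.uint8)
cv2.imwrite("pics/c2.png",b)
```

```text
(no output)
```

View pics/c1.png

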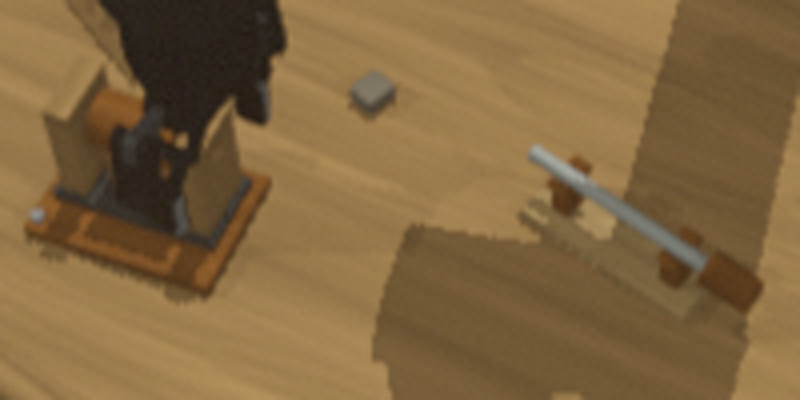

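View pics/c2.png

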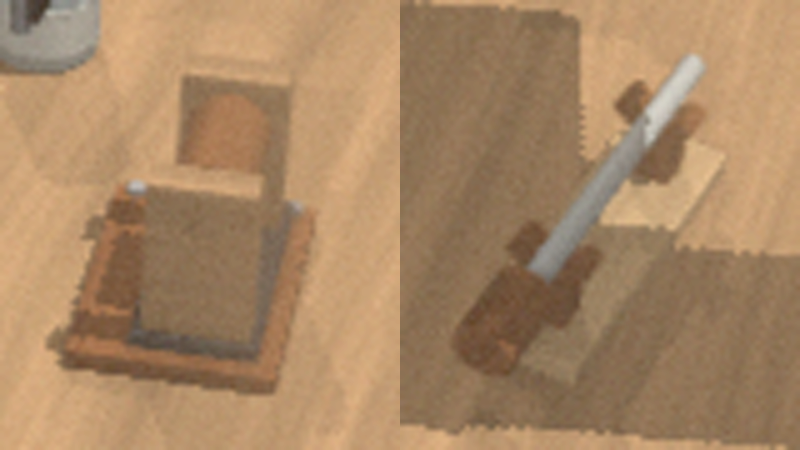

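The crops confirm the choice: a brown knob on a grey shaft in the V saddles. In c1 the tip is at (535,152) and the shoulder at (703,265). The stand's entry post is the right-hand one in c1 and the front one in c2.

```bash
cat > h.py <<'E'
from station import manip
import numpy as np, cv2
from scipy.spatial.transform import Rotation as R
def ray(n,px,pose=None):
    c=manip.calibration(n)
    if n=="wrist":
        T=np.eye(4);T[:3,:3]=R.from_quat(pose[1]).as_matrix();T[:3,3]=pose[0];M=T@c["mount"]
    else: M=c["world_from_camera"]
    d=np.array([(px[0]-c["cx"])/c["fx"],-(px[1]-c["cy"])/c["fy"],-1.]);return M[:3,3],M[:3,:3]@d
def hit(n,px,z,pose=None):
    o,d=ray(n,px,pose);return o+d*(z-o[2])/d[2]
def proj(n,P,pose=None):
    c=manip.calibration(n)
    if n=="wrist":
        T=np.eye(4);T[:3,:3]=R.from_quat(pose[1]).as_matrix();T[:3,3]=pose[0];M=T@c["mount"]
    else: M=c["world_from_camera"]
    p=np.linalg.inv(M)@np.r_[P,1];return np.array([c["cx"]+c["fx"]*p[0]/-p[2],c["cy"]-c["fy"]*p[1]/-p[2]])
def local(P,p,q): return R.from_quat(q).inv().apply(np.array(P)-p)
E
python3 - <<'E'
from h import *
np.set_printoptions(precision=4,suppress=True)
f=lambda n,c,z:hit(n,c,z)[:2]
sc=lambda u,v:(200+u/4,165+v/4)
sl=lambda u,v:(315+u/5,135+v/5)
sr=lambda u,v:(330+(u-400)/5,240+v/5)
print("tip",f("scene",sc(535,152),.048),f("side",sr(693,62),.05))
print("sho",f("scene",sc(703,265),.048),f("side",sr(537,275),.05))
print("foot side LF RF RB LB",*[f("side",sl(*p),.012) for p in((68,350),(272,380),(315,210),(125,183))])
print("foot scene R F L",*[f("scene",sc(*p),.012) for p in((270,178),(208,285),(28,228))])
print("post1 top side fl fr bl br",*[f("side",sl(*p),.11) for p in((145,182),(262,200),(150,165),(268,178))])
print("post2 top side fl fr",*[f("side",sl(*p),.11) for p in((181,75),(292,85))])
E
```

```text
tip [0.4326 0.1029] [0.4319 0.1048]
sho [0.4669 0.253 ] [0.4627 0.2512]
foot side LF RF RB LB [ 0.6241 -0.0577] [ 0.5199 -0.068 ] [ 0.5353 -0.2149] [ 0.6392 -0.2055]
foot scene R F L [ 0.522  -0.0723] [ 0.6254 -0.0618] [ 0.6441 -0.2046]
post1 top side fl fr bl br [ 0.5926 -0.0776] [ 0.5347 -0.0817] [ 0.5944 -0.0921] [ 0.5367 -0.1004]
post2 top side fl fr [ 0.6022 -0.1731] [ 0.5462 -0.1828]
```

Run:
```python
from h import *
np.set_printoptions(precision=4,suppress=True)
s=manip.read_state();p=np.array(s["tcp_pos"]);M=R.from_quat(s["tcp_rot"]).as_matrix();print(M)
u=np.array([-.2147,-.9767,0]);sh=np.array([.465,.252,.048])
g=sh-.02*u;print("knob",g)
for z in(.16,.029): print(z,M.T@(np.r_[g[:2],z]-p))
zt=M[:,2];print("yaw z->u deg",np.degrees(np.arctan2(zt[0]*u[1]-zt[1]*u[0],zt[:2]@u[:2])))
```

```text
[[-0.0015 -1.      0.    ]
 [-0.0002  0.      1.    ]
 [-1.      0.0015 -0.0002]]
knob [0.4693 0.2715 0.048 ]
0.16 [0.0707 0.2052 0.2716]
0.029 [0.2017 0.205  0.2716]
yaw z->u deg 167.60498890324993
```

```bash
python3 -m pendant '{"offset":[[0,0.02,0.03],[0.01,0.045,0.06],[0.02,0.07,0.09],[0.03,0.095,0.125],[0.04,0.12,0.16],[0.05,0.145,0.195],[0.05,0.17,0.23],[0.05,0.19,0.255],[0.05,0.205,0.27],[0.05,0.205,0.27],[0.05,0.205,0.27]],"rot":[[0,0,0],[0.05,0,0],[0.1,0,0],[0.15,0,0],[0.216,0,0],[0.216,0,0],[0.216,0,0],[0.216,0,0],[0.216,0,0],[0.216,0,0],[0.216,0,0]],"hand":[-1,-1,-1,-1,-1,-1,-1,-1,-1,-1,-1]}' 80
python3 - <<'E'
from h import *
s=manip.read_state();print(s["tcp_pos"],s["tcp_rot"],s["joints"])
im=manip.capture("wrist");cv2.imwrite("pics/w1.png",im[:,:,::-1])
im=manip.capture("scene");cv2.imwrite("pics/scene1.png",im[:,:,::-1])
E
```

```text
time: 1.02
tcp_pos: [0.469, 0.2709, 0.1812]
tcp_rot: [-0.444, 0.55, 0.444, 0.55]
contact_force: [0.2, -0.5, -0.3]
opening: 0.0856
[0.46901662 0.2709238  0.18121165] [-0.44394637  0.5504859   0.44396987  0.55024327] [ 8.85702179e-01  1.80067398e-01 -3.54379610e-01 -1.19692991e-04
 -1.03667830e+00 -1.09885781e+00]
```

View pics/w1.png

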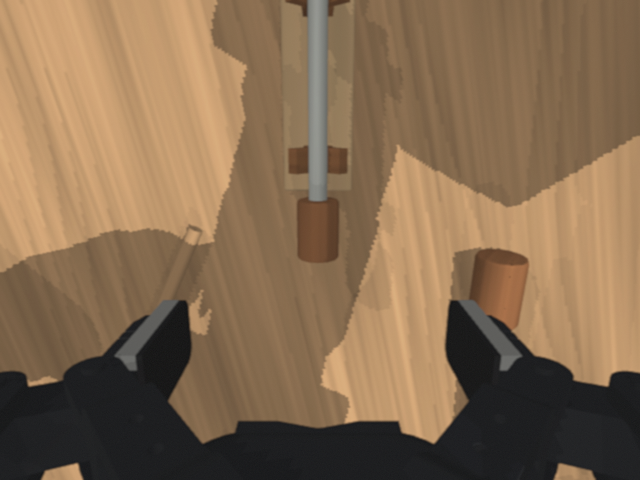

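The wrist view shows the shaft running straight along column ~318 and the knob between rows ~198 (shoulder) and ~262. Nothing is in the way of the fingers except the bigger shaft's knob at (500,285), so I check that clearance.

Run:
```python
from h import *
np.set_printoptions(precision=4,suppress=True)
s=manip.read_state();P=(s["tcp_pos"],s["tcp_rot"])
for n,px,z in(("sho top",(318,199),.061),("knob end top",(318,262),.060),("shaft far",(317,2),.052),("shaft near",(318.3,190),.052),("big knob near-left",(474,300),.02),("big knob left top",(476,250),.03)):
    h=hit("wrist",px,z,P);print(n,h,local(h,*P))
```

```text
sho top [0.4654 0.2494 0.061 ] [ 0.1202  0.0002 -0.0209]
knob end top [0.4744 0.2901 0.06  ] [0.1212 0.0001 0.0208]
shaft far [0.4416 0.1388 0.052 ] [ 0.1292 -0.0003 -0.134 ]
shaft near [0.4643 0.2453 0.052 ] [ 0.1292  0.0003 -0.0251]
big knob near-left [0.3668 0.3589 0.02  ] [0.1612 0.1199 0.065 ]
big knob left top [0.3635 0.3154 0.03  ] [0.1512 0.1138 0.0218]
```

```bash
python3 -m pendant '{"offset":[[0.03,0,0],[0.065,0,0],[0.1,0,0],[0.13,0,0],[0.145,0,0],[0.152,0,0],[0.152,0,0],[0.152,0,0],[0.152,0,0],[0.152,0,0],[0.152,0,0],[0.152,0,0],[0.152,0,0],[0.152,0,0],[0.152,0,0],[0.152,0,0]],"rot":[[0,0,0],[0,0,0],[0,0,0],[0,0,0],[0,0,0],[0,0,0],[0,0,0],[0,0,0],[0,0,0],[0,0,0],[0,0,0],[0,0,0],[0,0,0],[0,0,0],[0,0,0],[0,0,0]],"hand":[-1,-1,-1,-1,-1,-1,-1,1,1,1,1,1,1,1,1,1]}' 80
```

```text
time: 2.45
tcp_pos: [0.4701, 0.2704, 0.0299]
tcp_rot: [-0.443, 0.551, 0.443, 0.551]
contact_force: [-2.0, 1.0, 5.8]
opening: 0.0257
```

```bash
python3 -m pendant '{"offset":[[-0.012,0,0],[-0.024,0,0],[-0.036,0,0],[-0.036,0,0],[-0.036,-0.015,-0.015],[-0.036,-0.03,-0.035],[-0.036,-0.05,-0.055],[-0.036,-0.065,-0.08],[-0.036,-0.08,-0.1],[-0.036,-0.095,-0.118],[-0.036,-0.1015,-0.1266],[-0.036,-0.1015,-0.1266],[-0.036,-0.1015,-0.1266]],"rot":[[0,0,0],[0,0,0],[0,0,0],[0,0,0],[-0.05,0,0],[-0.1,0,0],[-0.15,0,0],[-0.2,0,0],[-0.25,0,0],[-0.3,0,0],[-0.321,0,0],[-0.321,0,0],[-0.321,0,0]],"hand":[1,1,1,1,1,1,1,1,1,1,1,1,1]}' 80
python3 - <<'E'
from h import *
s=manip.read_state();print(s["tcp_pos"],s["tcp_rot"],s["wrist_torque"])
a=manip.capture("scene")[:,:,::-1];b=manip.capture("side")[:,:,::-1]
cv2.imwrite("pics/sc2.png",a);cv2.imwrite("pics/si2.png",b)
a=cv2.resize(a[150:250,200:330],(650,500),interpolation=cv2.INTER_CUBIC)
b=cv2.resize(b[135:285,315:415],None,fx=4,fy=4,interpolation=cv2.INTER_CUBIC)
cv2.imwrite("pics/c3.png",np.clip(a*1.3,0,255));cv2.imwrite("pics/c4.png",np.clip(b*1.6,0,255))
E
```

```text
time: 3.53
tcp_pos: [0.5418, 0.1239, 0.0645]
tcp_rot: [-0.525, 0.474, 0.525, 0.473]
contact_force: [0.7, 0.1, -1.0]
opening: 0.0257
[0.54177432 0.12385651 0.06450132] [-0.52485385  0.47396809  0.52517045  0.47336949] [ 0.12319903 -0.00748042  0.04164788][ WARN:0@3.484] global loadsave.cpp:1063 imwrite_ Unsupported depth image for selected encoder is fallbacked to CV_8U.
```

View pics/c3.png

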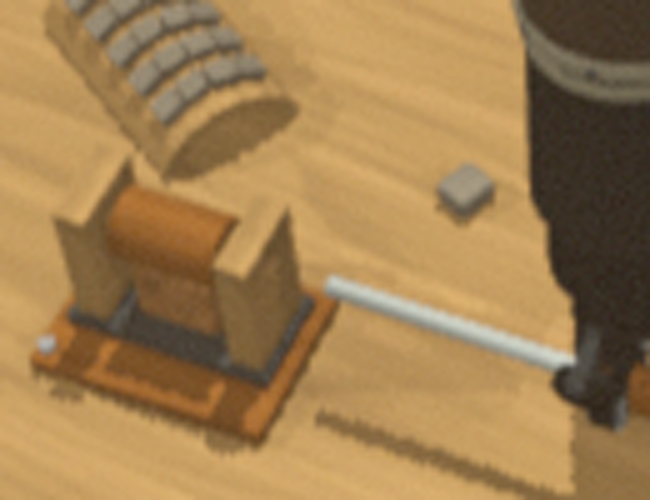

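View pics/c4.png

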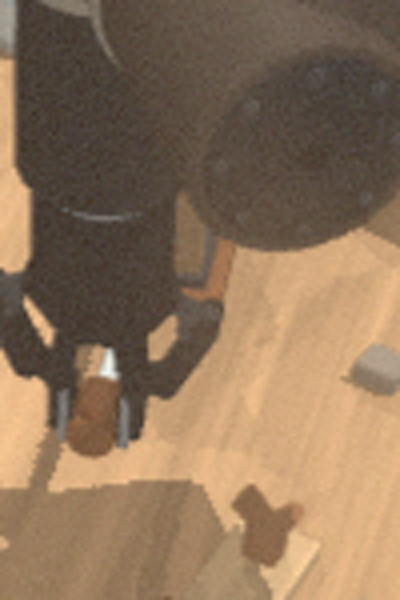

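c3 (scene) shows the tip at crop (330,287) about 25 mm short of the entry post. The stand is now unobstructed. In c4 (side) the view of the post is blocked by the arm. I measure from c3.

Run:
```python
from h import *
np.set_printoptions(precision=4,suppress=True)
s=manip.read_state();p,q=np.array(s["tcp_pos"]),s["tcp_rot"];M=R.from_quat(q).as_matrix();print(M[:,2],M[:,0])
sc=lambda u,v:(200+u/5,150+v/5)
f=lambda u,v,z:hit("scene",sc(u,v),z)
tip=f(330,287,p[2]+.019);print("tip",tip,"predicted",p+M@[-.019,0,-.18])
print("shaft at finger",f(560,361,p[2]+.019))
xs=np.array([.105,-.9945]);ys=np.array([.9945,.105]);o=np.array([.5638,-.1392])
st=lambda P:np.array([(P[:2]-o)@xs,(P[:2]-o)@ys])*1000
for n,u,v,z in(("footR",338,298,.012),("footF",260,432,.012),("footL",35,358,.012),("p1 top entry back",288,210,.11),("p1 top entry front",247,278,.11),("p1 top inner front",217,270,.11),("p2 top entry back",132,160,.11),("p2 front in",85,222,.11),("p2 front out",55,215,.11),("p1 bot F",264,384,.02),("p1 bot R",308,305,.02)):
    P=f(u,v,z);print(n,P,st(P))
print("tip st",st(tip),"pred",st(p+M@[-.019,0,-.18]))
```

```text
[-0.1042  0.9946 -0.0001] [-0.0005 -0.0002 -1.    ]
tip [ 0.5615 -0.0467  0.0838] predicted [ 0.5604 -0.0542  0.0839]
shaft at finger [0.546  0.0918 0.0838]
footR [ 0.5222 -0.0719  0.012 ] [-71.3096 -34.3358]
footF [ 0.6259 -0.0615  0.012 ] [-70.7222  69.8762]
footL [ 0.643  -0.2054  0.012 ] [74.1744 71.7652]
p1 top entry back [ 0.5421 -0.0834  0.11  ] [-57.7671 -15.7265]
p1 top entry front [ 0.5937 -0.0779  0.11  ] [-57.7864  36.1323]
p1 top inner front [ 0.5967 -0.0955  0.11  ] [-40.0214  37.3071]
p2 top entry back [ 0.5526 -0.1808  0.11  ] [ 40.1979 -15.5337]
p2 front in [ 0.6026 -0.1787  0.11  ] [43.3575 34.4546]
p2 front out [ 0.6063 -0.1963  0.11  ] [61.2477 36.2777]
p1 bot F [ 0.6005 -0.0737  0.02  ] [-61.2754  43.3961]
p1 bot R [ 0.5398 -0.0812  0.02  ] [-60.2464 -17.7623]
tip st [-92.2179   7.4347] pred [-84.8907   5.5577]
```

```bash
python3 -m pendant '{"offset":[[-0.0025,-0.003,-0.004],[-0.0025,-0.003,-0.01],[-0.0025,-0.003,-0.016],[-0.0025,-0.003,-0.02],[-0.0025,-0.003,-0.02],[-0.0025,-0.003,-0.02]],"rot":[[0,0,0],[0,0,0],[0,0,0],[0,0,0],[0,0,0],[0,0,0]],"hand":[1,1,1,1,1,1]}'
python3 -m pendant '{"offset":[[0,0,-0.002],[0,0,-0.005],[0,0,-0.008],[0,0,-0.008]],"rot":[[0,0,0],[0,0,0],[0,0,0],[0,0,0]],"hand":[1,1,1,1]}'
```

```text
time: 4.13
tcp_pos: [0.547, 0.1047, 0.0678]
tcp_rot: [-0.525, 0.473, 0.525, 0.473]
contact_force: [-0.6, 0.2, -1.2]
opening: 0.0259
time: 4.47
tcp_pos: [0.5478, 0.0966, 0.0678]
tcp_rot: [-0.525, 0.473, 0.526, 0.473]
contact_force: [0.1, 0.1, -1.1]
opening: 0.0259
```

```bash
python3 -m pendant '{"offset":[[0,0,-0.002],[0,0,-0.004],[0,0,-0.004]],"rot":[[0,0,0],[0,0,0],[0,0,0]],"hand":[1,1,1]}'
python3 -m pendant '{"offset":[[0,0,-0.002],[0,0,-0.004],[0,0,-0.004]],"rot":[[0,0,0],[0,0,0],[0,0,0]],"hand":[1,1,1]}'
```

```text
time: 4.72
tcp_pos: [0.5483, 0.0928, 0.0678]
tcp_rot: [-0.525, 0.473, 0.526, 0.473]
contact_force: [0.7, 0.0, -1.2]
opening: 0.026
time: 4.97
tcp_pos: [0.5487, 0.0888, 0.0678]
tcp_rot: [-0.525, 0.473, 0.526, 0.473]
contact_force: [-0.0, -0.1, -1.0]
opening: 0.0258
```

```bash
python3 -m pendant '{"offset":[[0,0,-0.002],[0,0,-0.004],[0,0,-0.004]],"rot":[[0,0,0],[0,0,0],[0,0,0]],"hand":[1,1,1]}'
python3 -m pendant '{"offset":[[0,0,-0.002],[0,0,-0.004],[0,0,-0.004]],"rot":[[0,0,0],[0,0,0],[0,0,0]],"hand":[1,1,1]}'
python3 - <<'E'
from h import *
a=manip.capture("scene")[:,:,::-1]
cv2.imwrite("pics/c5.png",cv2.resize(a[170:240,200:300],(800,560),interpolation=cv2.INTER_CUBIC))
E
```

```text
time: 5.22
tcp_pos: [0.5491, 0.0848, 0.0678]
tcp_rot: [-0.526, 0.473, 0.526, 0.473]
contact_force: [0.8, 0.1, -1.4]
opening: 0.0259
time: 5.47
tcp_pos: [0.5495, 0.0808, 0.0678]
tcp_rot: [-0.525, 0.473, 0.526, 0.473]
contact_force: [-0.6, -0.6, -1.4]
opening: 0.0259
```

View pics/c5.png

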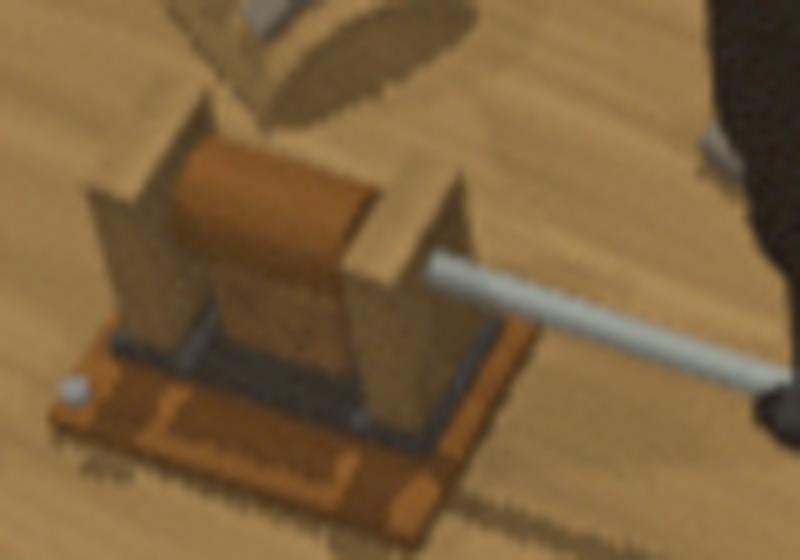

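c5 shows the shaft end at crop (430,268). The middle of the entry face at hole height works out to about (437,270), so the tip is at or entering the mouth, with no contact force. I continue gently.

```bash
python3 -m pendant '{"offset":[[0,0,-0.002],[0,0,-0.004],[0,0,-0.004]],"rot":[[0,0,0],[0,0,0],[0,0,0]],"hand":[1,1,1]}'
python3 -m pendant '{"offset":[[0,0,-0.002],[0,0,-0.004],[0,0,-0.004]],"rot":[[0,0,0],[0,0,0],[0,0,0]],"hand":[1,1,1]}'
```

```text
time: 5.77
tcp_pos: [0.55, 0.0768, 0.0678]
tcp_rot: [-0.525, 0.473, 0.526, 0.473]
contact_force: [-0.2, -0.4, -1.1]
opening: 0.0256
time: 6.02
tcp_pos: [0.5504, 0.0729, 0.0678]
tcp_rot: [-0.525, 0.473, 0.526, 0.473]
contact_force: [-0.5, -0.4, -0.2]
opening: 0.0257
```

```bash
python3 -m pendant '{"offset":[[0,0,-0.003],[0,0,-0.006],[0,0,-0.006]],"rot":[[0,0,0],[0,0,0],[0,0,0]],"hand":[1,1,1]}'
python3 -m pendant '{"offset":[[0,0,-0.003],[0,0,-0.006],[0,0,-0.006]],"rot":[[0,0,0],[0,0,0],[0,0,0]],"hand":[1,1,1]}'
```

```text
time: 6.27
tcp_pos: [0.551, 0.0667, 0.0678]
tcp_rot: [-0.525, 0.473, 0.526, 0.473]
contact_force: [0.3, -0.0, -1.2]
opening: 0.0257
time: 6.52
tcp_pos: [0.5516, 0.0607, 0.0678]
tcp_rot: [-0.525, 0.473, 0.525, 0.473]
contact_force: [-0.5, -0.2, -0.1]
opening: 0.0255
```

Run:
```python
from h import *
a=manip.capture("scene")[:,:,::-1]
cv2.imwrite("pics/c6.png",cv2.resize(a[170:240,200:300],(800,560),interpolation=cv2.INTER_CUBIC))
```

```text
(no output)
```

View pics/c6.png

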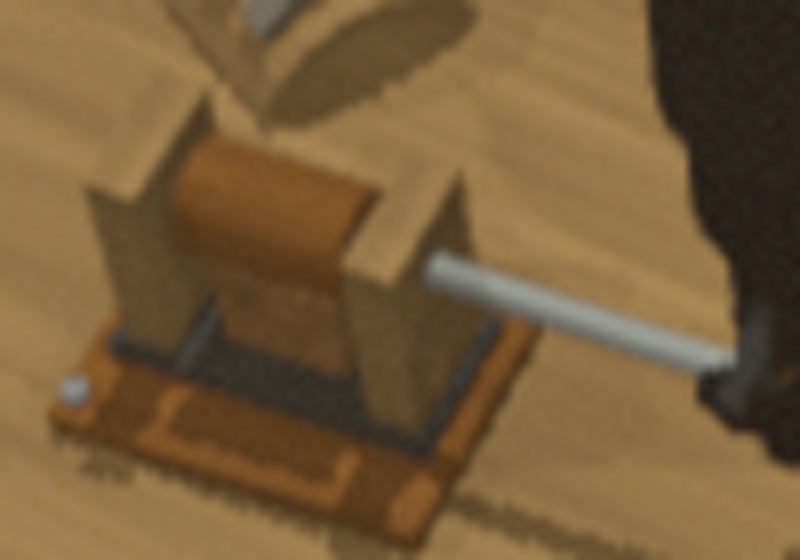

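c6 shows the visible shaft getting shorter while it meets the post at the same place, (430,265), with no force: it is in the hole.

```bash
python3 -m pendant '{"offset":[[0,0,-0.004],[0,0,-0.008],[0,0,-0.012],[0,0,-0.016],[0,0,-0.02],[0,0,-0.02]],"rot":[[0,0,0],[0,0,0],[0,0,0],[0,0,0],[0,0,0],[0,0,0]],"hand":[1,1,1,1,1,1]}'
python3 -m pendant '{"offset":[[0,0,-0.004],[0,0,-0.008],[0,0,-0.012],[0,0,-0.016],[0,0,-0.02],[0,0,-0.02]],"rot":[[0,0,0],[0,0,0],[0,0,0],[0,0,0],[0,0,0],[0,0,0]],"hand":[1,1,1,1,1,1]}'
```

```text
time: 7.07
tcp_pos: [0.5537, 0.0406, 0.0678]
tcp_rot: [-0.525, 0.473, 0.525, 0.473]
contact_force: [0.0, 0.2, -0.8]
opening: 0.026
time: 7.57
tcp_pos: [0.5558, 0.0207, 0.0678]
tcp_rot: [-0.525, 0.473, 0.525, 0.473]
contact_force: [-0.0, 0.3, -1.5]
opening: 0.0257
```

```bash
python3 -m pendant '{"offset":[[0,0,-0.004],[0,0,-0.008],[0,0,-0.012],[0,0,-0.016],[0,0,-0.016]],"rot":[[0,0,0],[0,0,0],[0,0,0],[0,0,0],[0,0,0]],"hand":[1,1,1,1,1]}'
for i in 1; do python3 -m pendant '{"offset":[[0,0,-0.002],[0,0,-0.005],[0,0,-0.005]],"rot":[[0,0,0],[0,0,0],[0,0,0]],"hand":[1,1,1]}'; done
python3 -m pendant '{"offset":[[0,0,-0.002],[0,0,-0.004],[0,0,-0.004]],"rot":[[0,0,0],[0,0,0],[0,0,0]],"hand":[1,1,1]}'
```

```text
time: 7.98
tcp_pos: [0.5575, 0.0048, 0.0678]
tcp_rot: [-0.525, 0.473, 0.525, 0.473]
contact_force: [-0.8, 0.6, -0.4]
opening: 0.0253
time: 8.23
tcp_pos: [0.558, 0.0002, 0.0678]
tcp_rot: [-0.525, 0.473, 0.526, 0.473]
contact_force: [0.5, -0.3, -0.4]
opening: 0.0256
time: 8.48
tcp_pos: [0.5585, -0.0037, 0.0678]
tcp_rot: [-0.526, 0.473, 0.526, 0.473]
contact_force: [0.2, 0.4, -1.4]
opening: 0.0259
```

```bash
python3 -m pendant '{"offset":[[0,0,-0.002],[0,0,-0.004],[0,0,-0.004]],"rot":[[0,0,0],[0,0,0],[0,0,0]],"hand":[1,1,1]}'
python3 -m pendant '{"offset":[[0,0,-0.002],[0,0,-0.004],[0,0,-0.004]],"rot":[[0,0,0],[0,0,0],[0,0,0]],"hand":[1,1,1]}'
```

```text
time: 8.73
tcp_pos: [0.5589, -0.0077, 0.0678]
tcp_rot: [-0.526, 0.473, 0.526, 0.473]
contact_force: [0.1, 0.5, -1.3]
opening: 0.0258
time: 8.98
tcp_pos: [0.5593, -0.0117, 0.0678]
tcp_rot: [-0.525, 0.473, 0.526, 0.473]
contact_force: [-0.8, 0.3, -1.8]
opening: 0.0258
```

```bash
python3 -m pendant '{"offset":[[0,0,-0.002],[0,0,-0.004],[0,0,-0.004]],"rot":[[0,0,0],[0,0,0],[0,0,0]],"hand":[1,1,1]}'
python3 - <<'E'
from h import *
a=manip.capture("scene")[:,:,::-1];b=manip.capture("wrist")[:,:,::-1]
cv2.imwrite("pics/w7.png",b)
a=cv2.resize(a[150:240,170:300],(650,450),interpolation=cv2.INTER_CUBIC);b=cv2.resize(b,(0,0),fx=.2,fy=.2)
a[-96:,-128:]=b
cv2.imwrite("pics/c7.png",a)
E
```

```text
time: 9.23
tcp_pos: [0.5597, -0.0157, 0.0678]
tcp_rot: [-0.525, 0.473, 0.526, 0.473]
contact_force: [-1.1, -1.5, -1.5]
opening: 0.0259
```

View pics/c7.png

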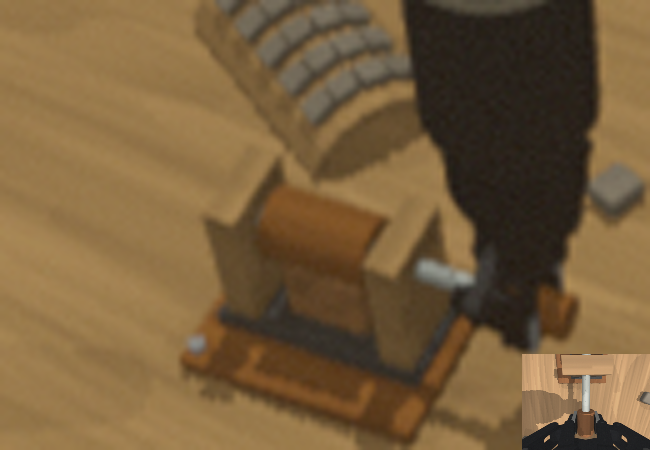

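c7 shows about a third of the shaft still outside at (440,272), and it enters the post cleanly. The tip should be in the second post. I continue.

```bash
python3 -m pendant '{"offset":[[0,0,-0.003],[0,0,-0.006],[0,0,-0.008],[0,0,-0.008]],"rot":[[0,0,0],[0,0,0],[0,0,0],[0,0,0]],"hand":[1,1,1,1]}'
python3 -m pendant '{"offset":[[0,0,-0.003],[0,0,-0.006],[0,0,-0.009],[0,0,-0.012],[0,0,-0.012]],"rot":[[0,0,0],[0,0,0],[0,0,0],[0,0,0],[0,0,0]],"hand":[1,1,1,1,1]}'
```

```text
time: 9.67
tcp_pos: [0.5606, -0.0237, 0.0678]
tcp_rot: [-0.525, 0.473, 0.525, 0.473]
contact_force: [-0.7, 0.1, -0.8]
opening: 0.0259
time: 10.08
tcp_pos: [0.5618, -0.0358, 0.0677]
tcp_rot: [-0.525, 0.473, 0.525, 0.473]
contact_force: [-0.8, -0.5, -0.0]
opening: 0.0259
```

```bash
python3 -m pendant '{"offset":[[0,0,-0.003],[0,0,-0.006],[0,0,-0.008],[0,0,-0.008]],"rot":[[0,0,0],[0,0,0],[0,0,0],[0,0,0]],"hand":[1,1,1,1]}'
python3 -m pendant '{"offset":[[0,0,-0.002],[0,0,-0.004],[0,0,-0.006],[0,0,-0.006]],"rot":[[0,0,0],[0,0,0],[0,0,0],[0,0,0]],"hand":[1,1,1,1]}'
```

```text
time: 10.42
tcp_pos: [0.5626, -0.0436, 0.0677]
tcp_rot: [-0.525, 0.473, 0.526, 0.473]
contact_force: [-2.0, 0.2, -1.4]
opening: 0.0257
time: 10.75
tcp_pos: [0.5632, -0.0495, 0.0677]
tcp_rot: [-0.525, 0.473, 0.526, 0.473]
contact_force: [-2.0, 0.6, -1.5]
opening: 0.0258
```

```bash
python3 -m pendant '{"offset":[[0,0.0003,-0.002],[0,0.0003,-0.004],[0,0.0003,-0.004]],"rot":[[0,0,0],[0,0,0],[0,0,0]],"hand":[1,1,1]}'
python3 -m pendant '{"offset":[[0,0,-0.001],[0,0,-0.002],[0,0,-0.003],[0,0,-0.003]],"rot":[[0,0,0],[0,0,0],[0,0,0],[0,0,0]],"hand":[1,1,1,1]}'
```

```text
time: 11.0
tcp_pos: [0.5635, -0.0535, 0.0678]
tcp_rot: [0.526, -0.473, -0.525, -0.473]
contact_force: [-0.9, -0.8, -0.1]
opening: 0.0254
time: 11.33
tcp_pos: [0.5638, -0.0563, 0.0678]
tcp_rot: [0.526, -0.473, -0.526, -0.473]
contact_force: [-1.4, -0.2, -1.1]
opening: 0.0258
```

```bash
python3 -m pendant '{"offset":[[0,0,-0.001],[0,0,-0.002],[0,0,-0.003],[0,0,-0.003]],"rot":[[0,0,0],[0,0,0],[0,0,0],[0,0,0]],"hand":[1,1,1,1]}'
```

```text
time: 11.67
tcp_pos: [0.5641, -0.0593, 0.0678]
tcp_rot: [0.526, -0.473, -0.526, -0.473]
contact_force: [-2.5, -0.4, -1.5]
opening: 0.0256
```

```bash
python3 -m pendant '{"offset":[[0,0.0003,-0.001],[0,0.0003,-0.002],[0,0.0003,-0.002]],"rot":[[0,0,0],[0,0,0],[0,0,0]],"hand":[1,1,1]}'
```

```text
time: 11.92
tcp_pos: [0.5642, -0.0613, 0.0679]
tcp_rot: [0.526, -0.473, -0.525, -0.473]
contact_force: [-0.6, 0.6, -1.2]
opening: 0.0257
```

```bash
python3 -m pendant '{"offset":[[0,0,-0.001],[0,0,-0.002],[0,0,-0.002]],"rot":[[0,0,0],[0,0,0],[0,0,0]],"hand":[1,1,1]}'
```

```text
time: 12.17
tcp_pos: [0.5644, -0.0633, 0.0679]
tcp_rot: [0.526, -0.473, -0.525, -0.473]
contact_force: [0.1, -0.1, -0.4]
opening: 0.0258
```

```bash
python3 -m pendant '{"offset":[[0,0,-0.001],[0,0,-0.002],[0,0,-0.002]],"rot":[[0,0,0],[0,0,0],[0,0,0]],"hand":[1,1,1]}'
python3 - <<'E'
from h import *
b=manip.capture("wrist")[:,:,::-1];cv2.imwrite("pics/w8.png",b)
cv2.imwrite("pics/w8c.png",cv2.resize(b[60:360,160:480],(800,750))[:600])
E
```

```text
time: 12.42
tcp_pos: [0.5645, -0.0653, 0.0678]
tcp_rot: [0.526, -0.473, -0.525, -0.473]
contact_force: [-0.0, -0.7, -1.1]
opening: 0.0257
```

View pics/w8c.png

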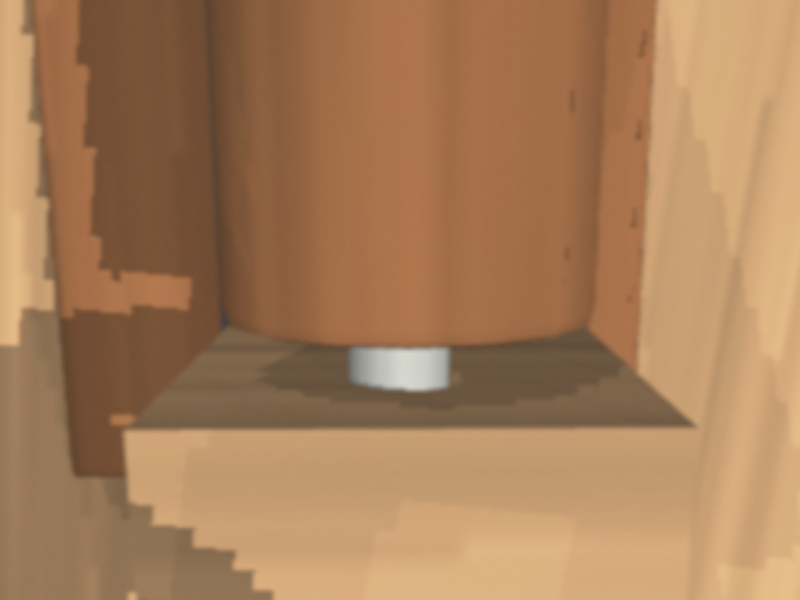

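w8c shows the shaft inside the roller's bore and leaving into the first post, centred (column 400 against a post centre of 410). The gap between knob and post lies below this crop, so I measure it numerically.

Run:
```python
from h import *
b=cv2.imread("pics/w8.png")
for c in(260,318,375):
    print(c,[(r,*b[r:r+3,c-2:c+3].reshape(-1,3).mean(0).astype(int)[::-1]) for r in range(228,380,5)])
s=manip.read_state();P=(s["tcp_pos"],s["tcp_rot"]);t=np.array(P[0]);M=R.from_quat(P[1])
for tz in(-.02,-.015,-.01): print(tz,"z.11 row",proj("wrist",t+M.apply([-(.11-t[2]),0,tz]),P),"shaft top",proj("wrist",t+M.apply([-.025,0,tz]),P),"knob top",proj("wrist",t+M.apply([-.033,0,tz]),P))
```

```text
260 [(228, np.int64(116), np.int64(93), np.int64(69)), (233, np.int64(200), np.int64(158), np.int64(114)), (238, np.int64(197), np.int64(157), np.int64(113)), (243, np.int64(195), np.int64(154), np.int64(112)), (248, np.int64(192), np.int64(153), np.int64(111)), (253, np.int64(193), np.int64(154), np.int64(111)), (258, np.int64(195), np.int64(155), np.int64(112)), (263, np.int64(198), np.int64(157), np.int64(114)), (268, np.int64(202), np.int64(160), np.int64(116)), (273, np.int64(201), np.int64(160), np.int64(116)), (278, np.int64(201), np.int64(159), np.int64(115)), (283, np.int64(208), np.int64(166), np.int64(119)), (288, np.int64(169), np.int64(135), np.int64(98)), (293, np.int64(169), np.int64(134), np.int64(98)), (298, np.int64(144), np.int64(115), np.int64(84)), (303, np.int64(145), np.int64(115), np.int64(84)), (308, np.int64(93), np.int64(91), np.int64(87)), (313, np.int64(90), np.int64(90), np.int64(87)), (318, np.int64(90), np.int64(90), np.int64(88)), (323, np.int64(90), np.int64(90), np.int64(87)), (328, np.int64(110), np.int64(109), np.int64(106)), (333, np.int64(109), 
[... 3290 characters left out ...]
), (348, np.int64(33), np.int64(34), np.int64(36)), (353, np.int64(33), np.int64(34), np.int64(35)), (358, np.int64(32), np.int64(32), np.int64(34)), (363, np.int64(32), np.int64(33), np.int64(34)), (368, np.int64(31), np.int64(32), np.int64(33)), (373, np.int64(31), np.int64(32), np.int64(33)), (378, np.int64(32), np.int64(32), np.int64(33))]
-0.02 z.11 row [314.91350114 311.71439122] shaft top [315.36929273 286.74028508] knob top [315.17277205 297.50820685]
-0.015 z.11 row [314.97735551 329.49888347] shaft top [315.4201481  302.45224642] knob top [315.22906368 314.12405642]
-0.01 z.11 row [315.03973013 346.87123838] shaft top [315.46997761 317.84726004] knob top [315.2841468  330.38318333]
```

The post's entry edge is at row ~307, which puts the face ~21 mm ahead of the grasp centre. That is where the shoulder should be, so contact is imminent.

```bash
python3 -m pendant '{"offset":[[0,0,-0.001],[0,0,-0.002],[0,0,-0.002]],"rot":[[0,0,0],[0,0,0],[0,0,0]],"hand":[1,1,1]}'
```

```text
time: 12.72
tcp_pos: [0.5647, -0.0673, 0.0678]
tcp_rot: [0.526, -0.473, -0.526, -0.473]
contact_force: [1.0, 0.6, -1.4]
opening: 0.0258
```

```bash
python3 -m pendant '{"offset":[[0,0,-0.001],[0,0,-0.0015],[0,0,-0.0015]],"rot":[[0,0,0],[0,0,0],[0,0,0]],"hand":[1,1,1]}'
```

```text
time: 12.97
tcp_pos: [0.5648, -0.0686, 0.0679]
tcp_rot: [0.526, -0.473, -0.526, -0.473]
contact_force: [-0.1, 1.0, -0.3]
opening: 0.0258
```

```bash
python3 -m pendant '{"offset":[[0,0,-0.001],[0,0,-0.002],[0,0,-0.002]],"rot":[[0,0,0],[0,0,0],[0,0,0]],"hand":[1,1,1]}'
```

```text
time: 13.22
tcp_pos: [0.565, -0.0702, 0.0678]
tcp_rot: [-0.525, 0.473, 0.526, 0.473]
contact_force: [-0.5, 5.6, 1.1]
opening: 0.0259
```

```bash
python3 -m pendant '{"offset":[[0,0,-0.001],[0,0,-0.0015],[0,0,-0.0015]],"rot":[[0,0,0],[0,0,0],[0,0,0]],"hand":[1,1,1]}'
```

```text
time: 13.47
tcp_pos: [0.5651, -0.0712, 0.0678]
tcp_rot: [-0.525, 0.473, 0.526, 0.473]
contact_force: [-2.9, 8.1, 0.9]
opening: 0.0259
```

Firm contact: about 8 N, rising ~3 N/mm, which is the post springs with the knob home. I ease back to a light touch, then release.

```bash
python3 -m pendant '{"offset":[[0,0,0.0008],[0,0,0.0015],[0,0,0.0015]],"rot":[[0,0,0],[0,0,0],[0,0,0]],"hand":[1,1,1]}'
python3 -m pendant '{"offset":[[0,0,0],[0,0,0],[0,0,0],[0,0,0],[0,0,0],[0,0,0],[0,0,0],[0,0,0],[0,0,0],[0,0,0]],"rot":[[0,0,0],[0,0,0],[0,0,0],[0,0,0],[0,0,0],[0,0,0],[0,0,0],[0,0,0],[0,0,0],[0,0,0]],"hand":[-0.2,-0.2,-0.4,-0.6,-0.8,-1,-1,-1,-1,-1]}'
python3 - <<'E'
from h import *
b=manip.capture("wrist")[:,:,::-1];cv2.imwrite("pics/w9.png",b)
E
```

```text
time: 13.72
tcp_pos: [0.565, -0.07, 0.0678]
tcp_rot: [-0.526, 0.473, 0.526, 0.473]
contact_force: [-1.8, 4.5, -0.4]
opening: 0.0258
time: 14.55
tcp_pos: [0.565, -0.0706, 0.0678]
tcp_rot: [-0.526, 0.473, 0.526, 0.473]
contact_force: [-0.5, 0.1, -0.7]
opening: 0.0854
```

```bash
python3 -m pendant '{"offset":[[-0.015,0,0],[-0.035,0,0],[-0.06,0,0],[-0.09,0,0.01],[-0.115,0,0.02],[-0.115,0,0.03],[-0.115,0,0.03],[-0.115,0,0.03]],"rot":[[0,0,0],[0,0,0],[0,0,0],[0,0,0],[0,0,0],[0,0,0],[0,0,0],[0,0,0]],"hand":[-1,-1,-1,-1,-1,-1,-1,-1]}'
python3 - <<'E'
from h import *
s=manip.read_state();P=(s["tcp_pos"],s["tcp_rot"]);print(P)
b=manip.capture("wrist")[:,:,::-1];cv2.imwrite("pics/w10.png",b)
a=manip.capture("scene")[:,:,::-1];cv2.imwrite("pics/sc10.png",a)
o=np.zeros((600,800,3),np.uint8);o[:360,:480]=cv2.resize(b,(480,360))
b2=b[60:260,240:400];o[:400,480:800]=cv2.resize(b2,(320,400),interpolation=cv2.INTER_CUBIC)
a2=a[175:235,190:290];o[360:,:400]=cv2.resize(a2,(400,240),interpolation=cv2.INTER_CUBIC)
cv2.imwrite("pics/c11.png",o)
E
```

```text
time: 15.27
tcp_pos: [0.5616, -0.0404, 0.1827]
tcp_rot: [-0.526, 0.473, 0.526, 0.473]
contact_force: [-0.1, 0.8, -0.3]
opening: 0.0853
(array([ 0.56156557, -0.04036198,  0.18271034]), array([-0.52570196,  0.47271938,  0.52579712,  0.47298121]))
```

View pics/c11.png

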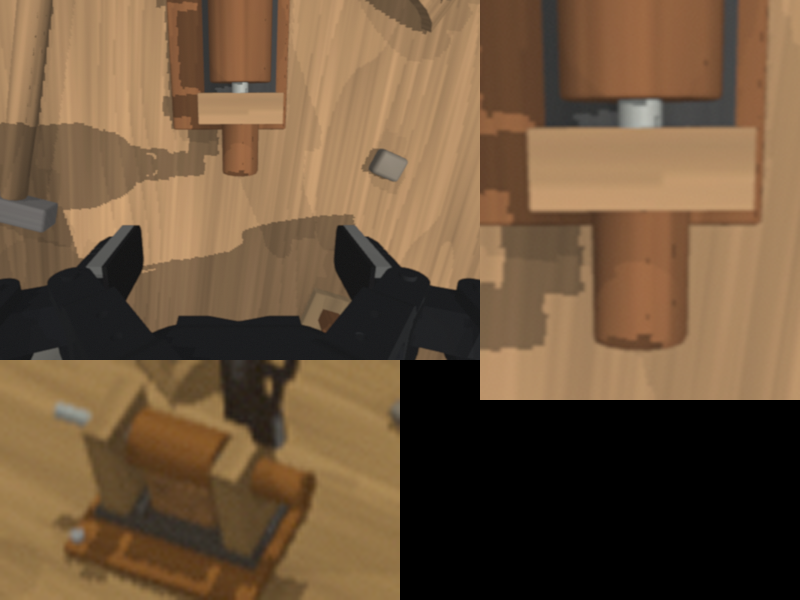

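Wrist (c11): the knob is against the first post with no visible shaft between. Scene: the tip sticks out beyond the second post at crop (57,408). I check numerically that the knob is flush.

Run:
```python
from h import *
np.set_printoptions(precision=4,suppress=True)
s=manip.read_state();P=(s["tcp_pos"],s["tcp_rot"])
w=lambda u,v:(240+(u-480)/2,60+v/2)
e=hit("wrist",w(642,211),.11,P);k=hit("wrist",w(642,348),.0765,P);k2=hit("wrist",w(642,341),.098,P)
xs=np.array([.105,-.9945])
print("post edge",e,"knob end (bottom,top)",k,k2,"dist mm",1000*(e-k)[:2]@xs,1000*(e-k2)[:2]@xs)
t=hit("scene",(190+55/4,175+48/4),.084);print("tip",t,"tip beyond face mm (160 expected)",1000*(t-e)[:2]@xs)
```

```text
post edge [ 0.5637 -0.0871  0.11  ] knob end (bottom,top) [ 0.5588 -0.0433  0.0765] [ 0.5598 -0.0508  0.098 ] dist mm 44.05121099864296 36.460064451747535
tip [ 0.5824 -0.2435  0.084 ] tip beyond face mm (160 expected) 157.46409095540298
```

The measured values agree with flush to about ±4 mm. That isn't tight enough, so I feel it directly: a light nudge on the knob's end with closed fingers.

```bash
python3 -m pendant '{"offset":[[0,0,0.01],[0,0,0.02],[0,0,0.025],[0.02,0,0.025],[0.045,0,0.025],[0.07,0,0.025],[0.09,0,0.025],[0.1,0,0.025],[0.1,0,0.025],[0.1,0,0.025],[0.1,0,0.025]],"rot":[[0,0,0],[0,0,0],[0,0,0],[0,0,0],[0,0,0],[0,0,0],[0,0,0],[0,0,0],[0,0,0],[0,0,0],[0,0,0]],"hand":[1,1,1,1,1,1,1,1,1,1,1]}' 40
python3 -m pendant '{"offset":[[0,0,-0.003],[0,0,-0.006],[0,0,-0.009],[0,0,-0.012],[0,0,-0.012]],"rot":[[0,0,0],[0,0,0],[0,0,0],[0,0,0],[0,0,0]],"hand":[1,1,1,1,1]}'
```

```text
time: 16.28
tcp_pos: [0.5602, -0.0156, 0.084]
tcp_rot: [0.526, -0.473, -0.525, -0.473]
contact_force: [-1.1, -0.6, -0.8]
opening: -0.0
time: 16.7
tcp_pos: [0.5606, -0.0284, 0.0831]
tcp_rot: [0.525, -0.473, -0.525, -0.473]
contact_force: [-0.5, 0.9, 0.0]
opening: 0.0001
```

```bash
python3 -m pendant '{"offset":[[0,0,-0.0015],[0,0,-0.003],[0,0,-0.003]],"rot":[[0,0,0],[0,0,0],[0,0,0]],"hand":[1,1,1]}'
```

```text
time: 16.95
tcp_pos: [0.5608, -0.031, 0.0828]
tcp_rot: [-0.525, 0.473, 0.526, 0.473]
contact_force: [-0.3, 0.3, -0.2]
opening: -0.0
```

```bash
python3 -m pendant '{"offset":[[0.006,0,0],[0.01,0,0],[0.01,0,-0.001],[0.01,0,-0.002],[0.01,0,-0.002]],"rot":[[0,0,0],[0,0,0],[0,0,0],[0,0,0],[0,0,0]],"hand":[1,1,1,1,1]}'
python3 -m pendant '{"offset":[[0,0,-0.001],[0,0,-0.002],[0,0,-0.002]],"rot":[[0,0,0],[0,0,0],[0,0,0]],"hand":[1,1,1]}'
```

```text
time: 17.37
tcp_pos: [0.561, -0.0329, 0.0727]
tcp_rot: [-0.526, 0.473, 0.526, 0.473]
contact_force: [0.5, 0.3, -0.3]
opening: -0.0002
time: 17.62
tcp_pos: [0.5613, -0.0347, 0.0729]
tcp_rot: [0.526, -0.473, -0.526, -0.473]
contact_force: [-0.1, 1.6, 0.2]
opening: -0.0
```

```bash
python3 -m pendant '{"offset":[[0,0,-0.001],[0,0,-0.0015],[0,0,-0.0015]],"rot":[[0,0,0],[0,0,0],[0,0,0]],"hand":[1,1,1]}'
```

```text
time: 17.87
tcp_pos: [0.5614, -0.0359, 0.0729]
tcp_rot: [-0.525, 0.473, 0.526, 0.473]
contact_force: [-1.6, 4.8, 1.1]
opening: -0.0001
```

```bash
python3 -m pendant '{"offset":[[0,0,-0.001],[0,0,-0.0015],[0,0,-0.0015]],"rot":[[0,0,0],[0,0,0],[0,0,0]],"hand":[1,1,1]}'
```

```text
time: 18.12
tcp_pos: [0.5616, -0.037, 0.073]
tcp_rot: [-0.525, 0.473, 0.526, 0.473]
contact_force: [-2.5, 8.2, 1.3]
opening: 0.0001
```

Contact starts at y≈-0.0345 and rises at the posts' spring rate at once (1.6, 4.8, 8.2 N), so there was no gap. I back off slowly, lift clear and hand in.

```bash
python3 -m pendant '{"offset":[[0,0,0.0005],[0,0,0.001],[0,0,0.0015],[0,0,0.002],[0,0,0.0025],[0,0,0.003],[0,0,0.004],[0,0,0.007],[0,0,0.012],[0,0,0.02],[-0.02,0,0.025],[-0.05,0,0.03],[-0.08,0,0.03],[-0.11,0,0.03],[-0.11,0,0.03],[-0.11,0,0.03]],"rot":[[0,0,0],[0,0,0],[0,0,0],[0,0,0],[0,0,0],[0,0,0],[0,0,0],[0,0,0],[0,0,0],[0,0,0],[0,0,0],[0,0,0],[0,0,0],[0,0,0],[0,0,0],[0,0,0]],"hand":[1,1,1,1,1,1,1,1,1,1,1,1,1,1,1,1]}'
python3 - <<'E'
from h import *
np.set_printoptions(precision=1,suppress=True)
a=manip.capture("scene")[:,:,::-1];o=cv2.imread("pics/sc10.png")
d=np.abs(a.astype(int)-o).max(2)[178:235,195:275];print("stand area changed px",(d>50).sum())
s=manip.read_state();print(s["time"],s["contact_force"])
manip.close_job()
E
```

```text
time: 19.45
tcp_pos: [0.5594, -0.0071, 0.1848]
tcp_rot: [0.526, -0.472, -0.525, -0.474]
contact_force: [0.1, 0.4, -0.3]
opening: -0.0003
stand area changed px 340
19.5 [-0.7  0.1 -0.6]
the job is handed in; nothing more can be done
```

The axle is off its cradle and threaded through the first post, the roller and the second post. Its knob is against the first post's entry face, and it has been let go. I handed the job in at about 19.5 s of robot time.

**Fit:** I estimated the hole at about 9 mm towards +y from the zero mark. The axle went in with no more than about 3 N sideways. The highest reading on the stand was about 8 N, though readings come only at the end of each move.

**Home check:** After releasing, I nudged the knob's end with closed fingers. The force rose at once at the posts' 3 N/mm (1.6, 4.8, 8.2 N), so there was no gap. The camera measurements agree with this only to about ±4 mm: the tip stands 157 mm beyond the entry face, where 160 is expected.

**Unclear at the end:** 340 pixels changed in the stand area between the pictures before and after the nudge. I put this down to the arm and its shadow having moved, but I did not look at that last picture. I also did not compare the bystanders with the first pictures. The arm made no contact with them that I could see or feel.

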